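Sort the torque tester's dummy bottles by weight and switch off

TASK

Clear up after the cap torque checks: take the steel dummy bottles off the rack's hooks and off the bench, feel by lifting which are solid and which are hollow, and put every solid one into the low-walled tray and every hollow one into the high-walled bin, side by side and none on top of another. When all are sorted, and not before, push the power lever on the tester's console fully over, away from you, to switch off. Leave the bottles and the power adapter beside the work undisturbed.

Things in the scene. Friction and masses are not known exactly. Their poses are not given: they have to be found in the camera images.
- dummy1: steel dummy bottle, one of up to 6 look-alikes: solid (about 0.56 kg) or hollow (about 0.17 kg). Body 36 x 36 x 50 mm tall; on it an upright tab 24 mm wide (y), 10 mm thick (x), to 106 mm height; window through the tab along x, 14 mm wide, at 56 to 82 mm height, a grip bar above it. Origin: centre of underside, z up. Starts hanging on a rack prong that runs through its window. May be absent.
- dummy2: steel dummy bottle, one of up to 6 look-alikes: solid (about 0.56 kg) or hollow (about 0.17 kg). Body 36 x 36 x 50 mm tall; on it an upright tab 24 mm wide (y), 10 mm thick (x), to 106 mm height; window through the tab along x, 14 mm wide, at 56 to 82 mm height, a grip bar above it. Origin: centre of underside, z up. Starts hanging on a rack prong that runs through its window.
- dummy3: steel dummy bottle, one of up to 6 look-alikes: solid (about 0.56 kg) or hollow (about 0.17 kg). Body 36 x 36 x 50 mm tall; on it an upright tab 24 mm wide (y), 10 mm thick (x), to 106 mm height; window through the tab along x, 14 mm wide, at 56 to 82 mm height, a grip bar above it. Origin: centre of underside, z up. Starts hanging on a rack prong that runs through its window.
- dummy4: steel dummy bottle, one of up to 6 look-alikes: solid (about 0.56 kg) or hollow (about 0.17 kg). Body 36 x 36 x 50 mm tall; on it an upright tab 24 mm wide (y), 10 mm thick (x), to 106 mm height; window through the tab along x, 14 mm wide, at 56 to 82 mm height, a grip bar above it. Origin: centre of underside, z up. Starts standing on the bench.
- dummy5: steel dummy bottle, one of up to 6 look-alikes: solid (about 0.56 kg) or hollow (about 0.17 kg). Body 36 x 36 x 50 mm tall; on it an upright tab 24 mm wide (y), 10 mm thick (x), to 106 mm height; window through the tab along x, 14 mm wide, at 56 to 82 mm height, a grip bar above it. Origin: centre of underside, z up. Starts standing on the bench. May be absent.
- dummy6: steel dummy bottle, one of up to 6 look-alikes: solid (about 0.56 kg) or hollow (about 0.17 kg). Body 36 x 36 x 50 mm tall; on it an upright tab 24 mm wide (y), 10 mm thick (x), to 106 mm height; window through the tab along x, 14 mm wide, at 56 to 82 mm height, a grip bar above it. Origin: centre of underside, z up. Starts standing on the bench. May be absent.
- low_tray: white open tray with LOW walls, outside 200 x 140 x 18 mm, walls and floor 5 mm thick: for the solid dummies. Origin: centre of its underside, x along its length. Fixed; either tray may be on the robot's left or right.
- deep_bin: white open bin with HIGH walls, outside 200 x 140 x 55 mm, walls and floor 5 mm thick: for the hollow dummies. Origin: centre of its underside, x along its length. Fixed; either tray may be on the robot's left or right.
- rack: fixed rack, 220 mm wide; front of its 118 mm high panel at x = +36 mm. 3 prongs, 7 mm thick, at y = -80, 0, 80 mm, height 98.5 mm, run from it to -x (to the robot), ending at x = -33 mm in a lip 6 mm above the prong. Origin: underside, below the hanging dummies. These share its axes, undersides 20 mm up; to free one, lift it 8 to 17 mm, draw it to -x until the tab is past the lip, then up.
- console: fixed white control console of the tester, 110 x 130 x 50 mm, origin at the centre of its underside; the power lever stands on a black block 70 x 50 x 25 mm on its top, centred 12 mm to +x of its centre.
- lever (a joint): angle of the power lever about the console's y: 0 = leaning to the console's -x (to the robot, on), 1.0 rad = fully over to +x (away, off). Its pivot is 72 mm above the bench; rod 10 mm thick, 70 mm long. About 1 N at the tip moves it; it stays where left.
- lever_tip (a point): centre of the black ball, 26 mm across, at the lever's end, 133 mm above the bench at either end of travel.
- amber_bottle: bystander: amber spray bottle, 44 mm across, 140 mm tall, origin under its base; not to be disturbed.
- clear_bottle: bystander: clear glass bottle, 60 mm across, 190 mm tall, origin under its base; not to be disturbed.
- adapter: bystander: black power adapter 75 x 45 x 30 mm, origin under its base; not to be disturbed.

How it is judged:
By the outcome, as a careful person would: the job done as asked, in the order asked, and still so for the second after the job is handed in, with the robot touching nothing.
Of slug_k, slug_p, slug_t only 2 to 2 are there at a start; the rules pass over those that are not, and their reading is None.
Of dummy1, dummy5, dummy6 only 2 to 3 are there at a start; the rules pass over those that are not, and their reading is None.
At some moment in a run one of dummy4, dummy5, dummy6 may be knocked a few centimetres aside while the robot is not near it.
Once in a run the grip may slacken for a moment while it holds something.
It also fails if it takes over 208 s, if anything falls off the work surface, if the arm or the gripper's body presses on something with over 40 N, if the wrist force passes 120 N, or if a joint passes its speed limit or range.

ROBOT

A 7-joint arm with a two-finger parallel gripper is mounted at the origin on the work surface. World frame = base frame: x ahead of the robot, y to its left, z up, the work surface at z = 0. Lengths are in m, angles in rad, forces in N, time in s.
With the tool pointing down it reaches from about 0.425 to 0.925 m from the base axis. Payload 6.8 kg.
Tool frame: the origin (TCP) lies on the front face of the gripper's body, between the roots of the fingers; the fingertips stand 73 mm ahead of it and the grasp point (between the pads) lies 54 mm ahead of it (env.nose_length is the distance from the TCP to the fingertips, in m); z points along the fingers, y is the line along which they close (so a half turn about z gives the same grasp; the last joint's range is limited). The gripper opens to 85 mm and grips with 20 to 120 N. Pads are 22 mm wide; open, the fingers measure 114 mm over their backs; the gripper's body (76 mm by 85 mm) begins 54 mm behind the grasp point. The pads swing forward as they close: fully open they stand 13 mm farther back than shut.
Start: joints at [1.178, 0.477, 0.022, 1.555, -0.011, 1.109, -0.083], TCP at [0.19, -0.648, 0.304] pointing down, gripper open.
Joint ranges: [-2.96, 2.96], [-0.34, 2.1], [-1.41, 1.46], [0.24, 2.44], [-1.37, 4.51], [0.17, 1.92], [-2.96, 2.96]. Speed limits (rad/s): [2.39, 2.39, 3.14, 3.14, 3.14, 3.14, 3.14].

INTERFACE

Orientations are given as a unit quaternion [w, x, y, z].
In Python, from cell import env, kin, camera, calibration, job gives the robot as it stands. The module is installed in compiled form; this text tells all that it offers. Calls block until the motion is done:
- env.reach(position, orientation): joint-space move of the TCP to a pose.
- env.movel(position, velocity=0.15, rot=None, stop_force=None): straight line of the TCP; rot=None keeps the orientation; velocity is the mean speed in m/s. With stop_force (N) it stops when the force on the tool has changed by that much, and returns True; else False.
- env.goto_joints(angles): joint-space move.
- env.grip(opening, f_grip=None): finger opening in m; f_grip is the grip in N (None keeps the last); returns when the fingers have stopped.
- env.dwell(seconds).
- kin.inverse_kinematics(position, orientation): joint angles nearest the present ones, or None.
- env.get_state(): the state.
- camera(name): name is "scene" or "top"; returns (picture, depth): 384x512x3 uint8, blue, green, red; 384x512 float32, m along the optical axis (not along the pixel's ray), 0 where there is no reading.
- calibration(name): a dict with "fx", "fy", "cx", "cy" (pixels), "rvec" (rotation vector, rad) and "tvec" (3), from world to camera coordinates, as OpenCV has them. Camera axes: x right, y down, z forward; pixel columns grow to the right and rows downward; lengths in m; the calibration is good to about 2 mm. A picture is of the moment at which its call begins. calibration takes no time and is no camera call.
A pose or a line that the arm cannot do raises env.PlanningError and nothing moves.
- job.job_done(): hands the job in; it is judged then, once.
The state is a dict: "time": time; "qpos": joint angles; "joint_velocities": joint speeds; "joint_torque": joint torques, N m; "tcp_pos": TCP position; "orientation": TCP orientation; "force": force on the tool from outside, world axes, zero at the start; "torque": the same for the moment, N m; "opening": finger opening in m; "gripper_force": force on a finger pad.
Only numpy, scipy, OpenCV 4.12 (cv2) and the standard library are available. Lean on these libraries where they do the work, as an engineer would, in place of code of your own. Each camera call takes 0.05 s, during which the arm holds its last target. There are 200 camera calls.

## Working session

There is one attempt and no reset: what is moved stays moved. The work goes in short steps, each a Python script; the robot and the scene stay as the last script left them, time stands still between calls to the robot, and variables do not carry over. Pictures are saved under pics/ and viewed, at most 14 in all, crops included, and the job is handed in when it is done.

```bash
mkdir -p pics; ls; cat > h.py <<'E'
import numpy as np, cv2
from cell import env, kin, camera, calibration, job
def world(name, depth=None):
    """HxWx3 world points"""
    if depth is None: depth=camera(name)[1]
    c=calibration(name); R=cv2.Rodrigues(np.array(c["rvec"],float))[0]; t=np.array(c["tvec"],float).ravel()
    v,u=np.mgrid[:384,:512]
    P=np.stack([(u-c["cx"])/c["fx"]*depth,(v-c["cy"])/c["fy"]*depth,depth],-1)
    W=(P-t)@R
    W[depth<=0]=np.nan
    return W
E
python3 - <<'E'
from h import *
for n in("scene","top"):
    p,d=camera(n); cv2.imwrite(f"pics/{n}0.png",p); np.save(n+"0.npy",d)
    c=calibration(n); R=cv2.Rodrigues(np.array(c["rvec"],float))[0]; print(n,c["fx"],-R.T@np.array(c["tvec"]).ravel())
s=env.get_state(); print({k:np.round(v,3) for k,v in s.items()})
E
```

```text
pics
scene 412.9660690627342 [1.03424765 0.57294906 0.92271641]
top 422.8405095792792 [0.34840567 0.02452133 1.33146867]
{'time': np.float64(0.1), 'qpos': array([ 1.178,  0.478,  0.022,  1.556, -0.012,  1.109, -0.083]), 'joint_velocities': array([-0.001, -0.001,  0.001, -0.003,  0.   ,  0.001, -0.   ]), 'joint_torque': array([ 4.0000e-03, -5.9776e+01,  1.6130e+00, -2.8195e+01,  1.3000e-02,
        5.0000e-03,  0.0000e+00]), 'tcp_pos': array([ 0.19 , -0.647,  0.303]), 'orientation': array([-0.001,  0.99 ,  0.142, -0.   ]), 'force': array([-0.444, -0.721, -1.194]), 'torque': array([-0.03 ,  0.027,  0.005]), 'gripper_force': np.float64(0.0), 'opening': np.float64(0.085)}
```

View pics/scene0.png

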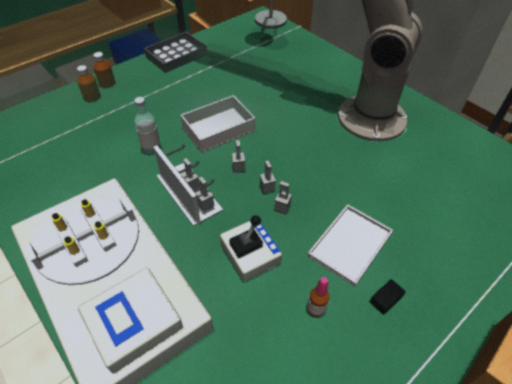

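View pics/top0.png

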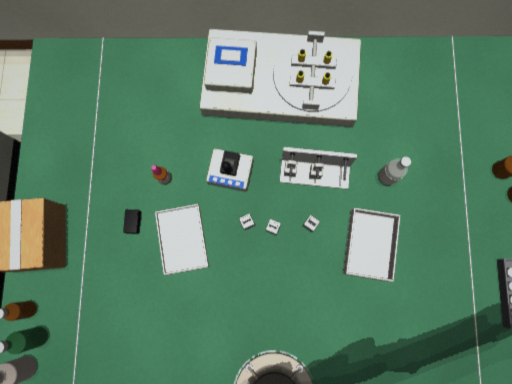

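```bash
python3 - <<'E'
from h import *
p=cv2.imread("pics/top0.png"); cv2.imwrite("pics/topcrop.png",cv2.resize(p[140:290,145:405],None,fx=3,fy=3,interpolation=cv2.INTER_CUBIC))
p=cv2.imread("pics/scene0.png"); cv2.imwrite("pics/scenecrop.png",cv2.resize(p[130:285,120:320],None,fx=3.8,fy=3.8,interpolation=cv2.INTER_CUBIC))
for n in("top","scene"):
    W=world(n,np.load(n+"0.npy"))
    m=(W[...,2]>0.012)&(W[...,0]>0.33)&(W[...,0]<0.86)&(abs(W[...,1])<0.5)
    k,l,st,ce=cv2.connectedComponentsWithStats(m.astype(np.uint8))
    print(n)
    for i in range(1,k):
        if st[i,4]<25: continue
        Q=W[l==i]; hi=Q[Q[:,2]>Q[:,2].max()-0.02]
        r=cv2.minAreaRect((Q[:,:2]*1000).astype(np.float32))
        print(np.round(ce[i]),st[i,4],"zmax %.3f"%Q[:,2].max(),"mean hi",np.round(hi.mean(0),3),"rect",np.round(r[0]),np.round(r[1]),round(r[2],1))
E
```

```text
top
[295. 114.] 1913 zmax 0.131 mean hi [ 0.855 -0.111  0.119] rect [841. -18.] [482.  40.] 89.8
[315. 160.] 1346 zmax 0.129 mean hi [ 0.696 -0.125  0.117] rect [ 670. -130.] [220.  83.] 84.6
[230. 169.] 1486 zmax 0.155 mean hi [0.655 0.143 0.145] rect [671. 141.] [130. 111.] 78.8
[394. 170.] 593 zmax 0.194 mean hi [ 0.656 -0.359  0.187] rect [ 654. -355.] [59. 51.] 32.8
[161. 174.] 254 zmax 0.142 mean hi [0.647 0.353 0.133] rect [646. 351.] [35. 44.] 48.6
[186. 207.] 70 zmax 0.022 mean hi [0.548 0.277 0.016] rect [549. 285.] [103.  31.] 83.6
[131. 221.] 367 zmax 0.035 mean hi [0.504 0.446 0.027] rect [504. 449.] [48. 73.] 89.5
[159. 234.] 111 zmax 0.023 mean hi [0.463 0.358 0.016] rect [455. 359.] [175.  32.] 0.8
[374. 242.] 883 zmax 0.061 mean hi [ 0.44  -0.298  0.052] rect [ 439. -295.] [141. 200.] 81.2
[247. 221.] 153 zmax 0.110 mean hi [0.505 0.084 0.104] rect [505.  85.] [36. 36.] 27.3
[311. 223.] 159 zmax 0.108 mean hi [ 0.501 -0.113  0.103] rect [ 502. -114.] [36. 37.] 56.4
[201. 248.] 120 zmax 0.026 mean hi [0.423 0.224 0.017] rect [434. 222.] [ 57. 167.] 79.9
[273. 226.] 15
[... 365 characters left out ...]
] 261 zmax 0.109 mean hi [ 0.505 -0.108  0.103] rect [ 503. -110.] [41. 36.] 56.1
[267. 179.] 321 zmax 0.110 mean hi [0.493 0.01  0.102] rect [492.   9.] [35. 37.] 65.7
[142. 223.] 948 zmax 0.127 mean hi [ 0.857 -0.106  0.122] rect [844. -29.] [450.  35.] 89.5
[283. 198.] 344 zmax 0.110 mean hi [0.508 0.09  0.102] rect [507.  89.] [37. 36.] 26.2
[350. 244.] 550 zmax 0.024 mean hi [0.459 0.295 0.017] rect [452. 292.] [203. 141.] 11.0
[251. 248.] 2378 zmax 0.154 mean hi [0.661 0.15  0.145] rect [673. 144.] [131. 110.] 79.1
[319. 298.] 585 zmax 0.143 mean hi [0.654 0.36  0.134] rect [655. 360.] [36. 45.] 30.4
[388. 296.] 648 zmax 0.035 mean hi [0.51  0.452 0.029] rect [507. 451.] [45. 77.] 89.0
```

View pics/topcrop.png

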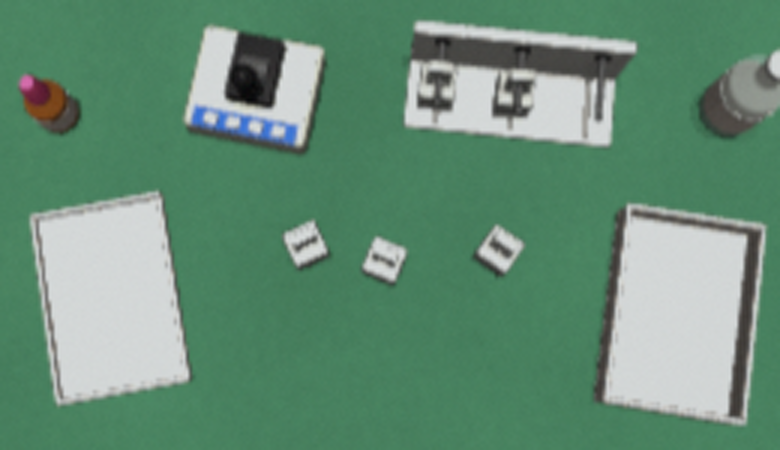

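View pics/scenecrop.png

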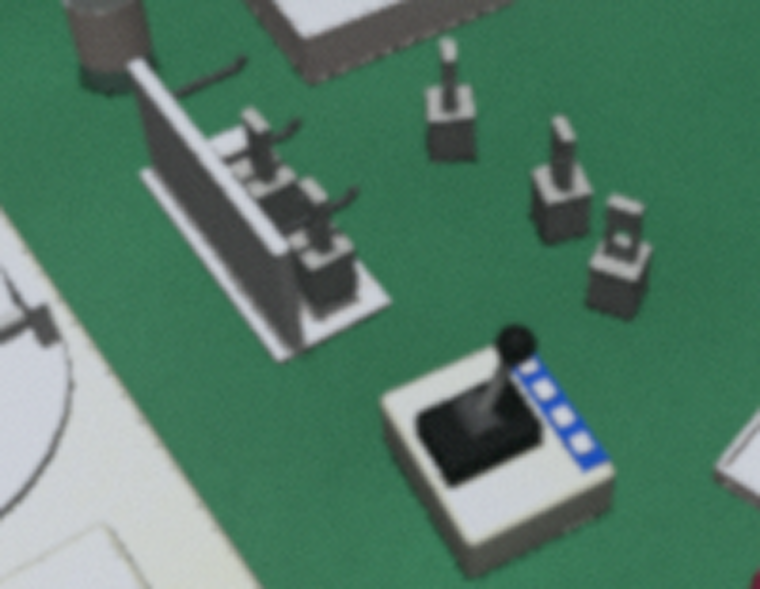

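```bash
cat >> h.py <<'E'
def clouds():
    return {n:world(n) for n in("top","scene")}
def inbox(W,c,r,z0,z1):
    return W[(np.hypot(W[...,0]-c[0],W[...,1]-c[1])<r)&(W[...,2]>z0)&(W[...,2]<z1)]
def rect(Q):
    (c,(w,h),a)=cv2.minAreaRect((Q[:,:2]*1000).astype(np.float32))
    return np.array(c)/1000,w,h,a
def wrap(a,p): return (a+p/2)%p-p/2
def dummy(C,c,z=0.0,r=0.035):
    """mean centre, yaw (deg), z of top for a dummy with underside at z near c"""
    out=[];yaws=[]
    for n,W in C.items():
        B=inbox(W,c,r,z+.03,z+.12)
        if len(B)<20: continue
        cc,w,h,a=rect(B); T=inbox(W,c,r,z+.09,z+.118)
        if len(T)<6: continue
        e=np.linalg.eigh(np.cov(T[:,:2].T))[1][:,1]          # long axis of the tab = dummy y
        pca=np.degrees(np.arctan2(-e[0],e[1]))
        yaw=pca+wrap(a-pca,90)
        yaws.append(wrap(yaw,180)); out.append(cc)
        print(n,np.round(cc,4),round(w),round(h),"yaw %.1f pca %.1f"%(wrap(yaw,180),wrap(pca,180)),"tab",np.round(T.mean(0),4))
    return np.mean(out,0),np.mean(yaws)
E
python3 - <<'E'
from h import *
C={n:world(n,np.load(n+"0.npy")) for n in("top","scene")}
for c in [(.506,.087),(.491,.006),(.502,-.112)]: print(dummy(C,c))
for n,W in C.items():
    print(n)
    m=(W[...,2]>.122)&(W[...,0]>.6)&(W[...,0]<.69)&(W[...,1]<.03)&(W[...,1]>-.26)
    k,l,st,ce=cv2.connectedComponentsWithStats(m.astype(np.uint8))
    for i in range(1,k):
        Q=W[l==i]; print(" tab",st[i,4],np.round(Q.mean(0),4),"rect",rect(Q))
    P=W[(W[...,2]>.108)&(W[...,2]<.121)&(W[...,0]>.67)&(W[...,0]<.75)&(W[...,1]<.03)&(W[...,1]>-.26)]
    print(" panel top",rect(P),len(P))
    p=cv2.imread(f"pics/{n}0.png").astype(int)
    white=(p.min(2)>120)
    for nm,x in(("low",(.45,.292)),("bin",(.44,-.294))):
        mm=white&(np.hypot(W[...,0]-x[0],W[...,1]-x[1])<.14); 
        k,l,st,ce=cv2.connectedComponentsWithStats(mm.astype(np.uint8)); i=1+np.argmax(st[1:,4])
        print(" ",nm,rect(W[l==i]),np.round(np.median(W[l==i][:,2]),4))
    print(" ball",np.round(np.nanmean(inbox(W,(.65,.147),.06,.12,.17),0),4), "console",rect(W[(np.hypot(W[...,0]-.671,W[...,1]-.142)<.1)&(W[...,2]>.04)&(W[...,2]<.06)]))
E
```

```text
top [0.5051 0.0848] 36 36 yaw 27.3 pca 29.1 tab [0.5048 0.0843 0.1036]
scene [0.5072 0.0887] 37 36 yaw 26.3 pca 23.3 tab [0.5082 0.0897 0.1016]
(array([0.50612979, 0.08678997]), np.float64(26.82125186920166))
top [0.4899 0.0038] 36 37 yaw -21.9 pca -19.5 tab [0.4894 0.0038 0.1027]
scene [0.4924 0.0085] 35 37 yaw -22.8 pca -19.8 tab [0.493  0.0098 0.1023]
(array([0.49119556, 0.00613493]), np.float64(-22.381336212158203))
top [ 0.5018 -0.1138] 36 37 yaw -33.6 pca -32.5 tab [ 0.5009 -0.1135  0.1031]
scene [ 0.5027 -0.11  ] 41 36 yaw -32.8 pca -35.5 tab [ 0.5045 -0.1085  0.1032]
(array([ 0.50224786, -0.11191984]), np.float64(-33.19868278503418))
top
 tab 25 [ 0.6712 -0.0496  0.1252] rect (array([ 0.67047333, -0.04932106]), 10.455046653747559, 20.729351043701172, 1.6870646476745605)
 tab 24 [ 0.6635 -0.1288  0.1252] rect (array([ 0.66261206, -0.12958966]), 8.772882461547852, 23.503902435302734, 2.7818775177001953)
 panel top (array([ 0.69850372, -0.132867  ]), 44.535396575927734, 215.77603149414062, 1.4635865688323975) 330
  low (array([0.45056912, 0.29260199]), 202.54798889160156, 145.58
[... 290 characters left out ...]
0.6647 -0.1255  0.1261] rect (array([ 0.66362347, -0.12598421]), 23.132286071777344, 10.416316032409668, 83.20603942871094)
 tab 35 [ 0.6724 -0.0454  0.1261] rect (array([ 0.67195355, -0.04587556]), 23.440929412841797, 10.566165924072266, 83.42695617675781)
 panel top (array([ 0.68677722, -0.12887756]), 221.57264709472656, 49.5112419128418, 84.64974975585938) 345
  low (array([0.44542734, 0.2877912 ]), 218.37255859375, 146.3604736328125, 10.9988374710083) 0.0056
  bin (array([ 0.435203 , -0.3230957]), 209.06961059570312, 201.95216369628906, 79.55741882324219) 0.0067
 ball [0.662  0.1495 0.1423] console (array([0.67274072, 0.14446725]), 131.54397583007812, 109.558837890625, 78.79190826416016)
```

```bash
cat >> h.py <<'E'
R_=np.radians
def quat(yaw): return np.array([0,np.cos(R_(yaw)/2),np.sin(R_(yaw)/2),0])
def ax(yaw): return np.array([np.cos(R_(yaw)),np.sin(R_(yaw))]),np.array([-np.sin(R_(yaw)),np.cos(R_(yaw))])
RACK=-5.5; HANG=[(.6713,-.0476),(.6635,-.1278)]
TRAY={"low":((.452,.292),11.0),"bin":((.439,-.294),-8.8)}
GH=.087+.054      # TCP above dummy's underside when gripping
ZT=.30            # transit TCP height
def slot(t,i):
    (c,yaw)=TRAY[t]; x,y=ax(yaw)
    s=-1 if c[1]>0 else 1
    d=[(58,s*32),(0,s*32),(-58,s*32),(58,-s*32),(0,-s*32)][i]   # outer row first
    return np.array(c)+x*d[0]/1000+y*d[1]/1000*-1,yaw
def best(yaw):
    """of yaw and its half turn, the one nearest the present tool yaw"""
    o=env.get_state()["orientation"]; cur=np.degrees(2*np.arctan2(o[2],o[1]))
    return cur+wrap(yaw-cur,180)
def force(n=8):
    f=[]
    for _ in range(n): env.dwell(.03); f.append(env.get_state()["force"])
    return np.mean(f,0)
def st(msg=""):
    s=env.get_state(); print(msg,"t %.1f"%s["time"],np.round(s["tcp_pos"],3),"open %.4f gf %.1f"%(s["opening"],s["gripper_force"]),"f",np.round(s["force"],1)); return s
E
python3 - <<'E'
from h import *
for p,yaw in [((*HANG[0],.17),RACK),((*HANG[1],.3),RACK)]+[((*slot(t,i)[0],z),slot(t,i)[1]) for t in TRAY for i in range(5) for z in(.146,.3)]+[((.506,.087,.14),26.8),((.49,.006,.14),-22),((.502,-.112,.14),-33),((.64,.145,.2),-11),((.72,.135,.2),-11)]:
    r=[kin.inverse_kinematics(list(p),list(quat(yaw+k))) for k in(0,180)]
    print(np.round(p,3),[None if q is None else np.round(q,2).tolist() for q in r])
E
```

```text
[ 0.671 -0.048  0.17 ] [[0.12, 0.62, -0.21, 1.65, 0.16, 0.88, -1.81], [0.48, 0.73, -0.75, 1.63, 0.57, 1.01, 1.02]]
[ 0.664 -0.128  0.3  ] [[0.24, 0.49, -0.21, 1.54, 0.11, 1.12, -1.66], [0.56, 0.57, -0.69, 1.52, 0.38, 1.19, 1.28]]
[0.503 0.334 0.146] [[-0.08, 0.71, -0.85, 1.81, 0.65, 0.93, -2.6], [-0.0, 0.77, -0.98, 1.81, 0.76, 1.0, 0.46]]
[0.503 0.334 0.3  ] [[0.12, 0.65, -1.19, 1.68, 0.63, 1.25, -2.59], [0.03, 0.56, -1.01, 1.69, 0.5, 1.18, 0.65]]
[0.446 0.323 0.146] [[-0.04, 0.67, -0.94, 1.93, 0.7, 0.9, -2.71], [-0.09, 0.64, -0.86, 1.94, 0.63, 0.86, 0.48]]
[0.446 0.323 0.3  ] [[0.09, 0.49, -1.08, 1.81, 0.47, 1.14, -2.54], [0.1, 0.49, -1.1, 1.81, 0.48, 1.14, 0.6]]
[0.389 0.312 0.146] [[-0.15, 0.55, -0.82, 2.06, 0.57, 0.77, -2.7], [-0.03, 0.62, -0.99, 2.05, 0.7, 0.85, 0.34]]
[0.389 0.312 0.3  ] [[0.17, 0.44, -1.21, 1.92, 0.46, 1.11, -2.6], [0.24, 0.52, -1.35, 1.91, 0.56, 1.16, 0.45]]
[0.515 0.272 0.146] [[-0.04, 0.64, -0.74, 1.87, 0.56, 0.86, -2.44], [0.18, 0.81, -1.1, 1.85, 0.85, 1.04, 0.49]]
[0.515 0.272 0.3  ] [[0.19, 0.54, -1.07, 1.74, 0.51, 1.17, -2.4], [0.19, 0.55, -1.08, 1.74, 
[... 1235 characters left out ...]
 -0.6, 2.03, 0.42, 0.73, 1.45]]
[ 0.444 -0.262  0.3  ] [[0.52, 0.23, -0.12, 1.93, 0.03, 0.99, -1.34], [0.97, 0.29, -0.66, 1.9, 0.21, 1.02, 1.64]]
[0.506 0.087 0.14 ] [[0.21, 0.52, -0.62, 2.04, 0.45, 0.72, -1.8], [0.47, 0.66, -0.99, 2.02, 0.73, 0.87, 1.1]]
[0.49  0.006 0.14 ] [[0.14, 0.43, -0.33, 2.11, 0.23, 0.64, -2.31], [0.45, 0.52, -0.73, 2.09, 0.52, 0.73, 0.58]]
[ 0.502 -0.112  0.14 ] [[0.18, 0.45, -0.1, 2.06, 0.08, 0.64, -2.12], [0.6, 0.52, -0.63, 2.03, 0.46, 0.73, 0.68]]
[0.64  0.145 0.2  ] [[0.01, 0.6, -0.47, 1.67, 0.32, 0.95, -2.33], [0.23, 0.69, -0.8, 1.65, 0.56, 1.05, 0.63]]
[0.72  0.135 0.2  ] [[0.0, 0.7, -0.43, 1.46, 0.32, 1.04, -2.26], [0.22, 0.81, -0.81, 1.44, 0.61, 1.16, 0.69]]
```

```bash
cat >> h.py <<'E'
def clear():
    p=env.get_state()["tcp_pos"]
    if p[2]<ZT-.01: env.movel([p[0],p[1],ZT],.2)
def pick(c,yaw,zu=0.,lift=.02):
    """grip the dummy at c with underside height zu; lift straight, weigh; returns weight change (N)"""
    c=np.asarray(c); q=quat(best(yaw)); env.grip(.05,100)
    env.movel([*c,ZT],.3,q)
    hit=env.movel([*c,zu+GH],.15,stop_force=15)
    if hit: st("HIT on descent"); return None
    f0=force(); env.grip(0.0,100); g=st("gripped")
    if not .018<g["opening"]<.03: print("BAD GRIP"); return None
    env.movel([*c,zu+GH+lift],.06); env.dwell(.2)
    w=-(force()-f0)[2]; st("lifted, weight %.2f N ->"%w+("solid" if w>3.6 else "hollow")); return w
def place(t,i):
    p,yaw=slot(t,i); clear()
    env.movel([*p,ZT],.25,quat(best(yaw))); s=st("over slot"); 
    if not .018<s["opening"]<.03: print("LOST"); return False
    env.movel([*p,.005+GH+.015],.15)
    hit=env.movel([*p,.005+GH-.004],.03,stop_force=4); st("down hit=%s"%hit)
    env.grip(.05); z=env.get_state()["tcp_pos"][2]; env.movel([*p,ZT],.2); st("released"); return True
E
python3 - <<'E'
from h import *
env.reach([HANG[0][0],HANG[0][1],.36],quat(RACK+180)); s=st("over"); print(np.round(s["qpos"],2))
w=pick(HANG[0],RACK,.02,.0125)
p,d=camera("scene"); cv2.imwrite("pics/s1.png",cv2.resize(p[110:300,100:340],None,fx=3,fy=3))
E
```

```text
over t 2.8 [ 0.671 -0.049  0.36 ] open 0.0854 gf 0.0 f [-0.3  0.5 -0.3]
[ 0.47  0.53 -0.73  1.46  0.36  1.29  1.18]
gripped t 5.3 [ 0.671 -0.047  0.161] open 0.0227 gf 97.7 f [-0.   2.4  2.8]
lifted, weight 5.99 N ->solid t 6.1 [ 0.671 -0.048  0.173] open 0.0225 gf 98.1 f [ 0.8  0.7 -5.4]
```

View pics/s1.png

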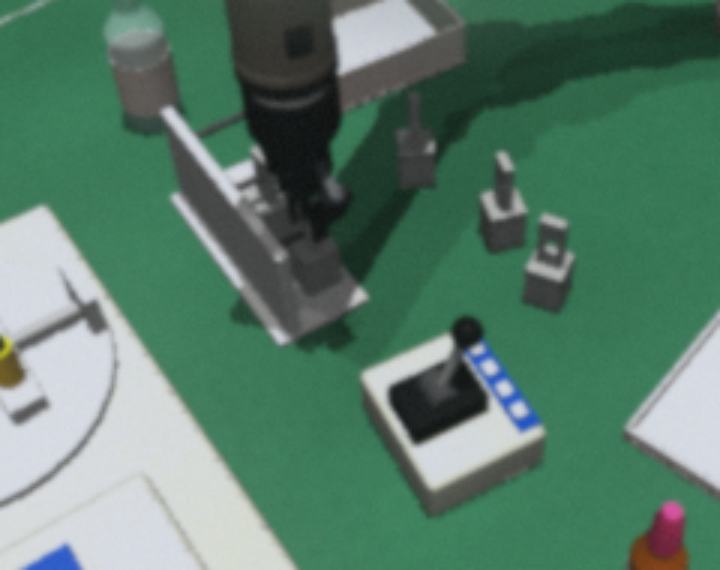

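The picture shows the gripper at about (305,210) holding the +y hanging dummy just off the rack base. The other hanging dummy, the three on the bench, and the lever (ball at 467,330) have not moved. The lifted weight says solid, so I'll draw it out and place it.

```bash
cat >> h.py <<'E'
def unhook(c,w):
    x,_=ax(RACK); z=env.get_state()["tcp_pos"][2]; e=np.array(c)-.052*x
    hit=env.movel([*e,.02+GH+.0125],.06,stop_force=6); st("drawn hit=%s"%hit)
    if hit: return False
    env.movel([*e,ZT],.2); return True
E
python3 - <<'E'
from h import *
if unhook(HANG[0],0): place("low",0)
p,d=camera("scene"); cv2.imwrite("pics/s2.png",cv2.resize(p[90:340,90:420],None,fx=2.3,fy=2.3))
E
```

```text
drawn hit=False t 7.2 [ 0.62  -0.043  0.174] open 0.0227 gf 98.1 f [-0.3 -0.1 -5.8]
over slot t 9.7 [0.504 0.333 0.3  ] open 0.0226 gf 98.2 f [-0.6 -0.7 -6.4]
down hit=True t 11.3 [0.503 0.334 0.147] open 0.0225 gf 99.4 f [-1.2 -1.3  5.2]
released t 12.6 [0.502 0.334 0.299] open 0.0503 gf 0.0 f [ 1.1  0.  -0.4]
```

View pics/s2.png

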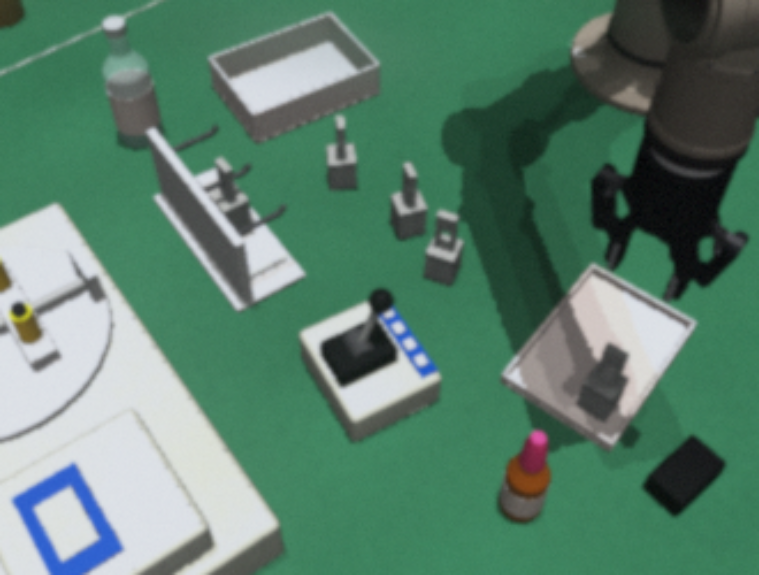

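The first dummy stands upright in the low tray at (603,385), and nothing else has moved. Next is the other hanging one.

```bash
python3 - <<'E'
from h import *
w=pick(HANG[1],RACK,.02,.0125)
if w is not None and abs(w)>.8 and unhook(HANG[1],w):
    place("low",1) if w>3.6 else place("bin",0)
p,d=camera("scene"); cv2.imwrite("pics/s3.png",cv2.resize(p[60:340,90:420],None,fx=2.1,fy=2.1))
C=clouds()
for c in [(.506,.087),(.491,.006),(.502,-.112)]: print(dummy(C,c))
E
```

```text
gripped t 16.4 [ 0.664 -0.128  0.161] open 0.0224 gf 97.6 f [-1.4 -1.7  3.7]
lifted, weight 4.67 N ->solid t 17.2 [ 0.663 -0.128  0.173] open 0.0223 gf 98.0 f [-0.2 -0.2 -4.6]
drawn hit=False t 18.2 [ 0.612 -0.123  0.174] open 0.0225 gf 98.0 f [ 0.1 -0.9 -5. ]
over slot t 21.0 [0.446 0.322 0.3  ] open 0.0227 gf 98.1 f [ 0.  -0.2 -4.6]
down hit=True t 22.6 [0.446 0.323 0.147] open 0.0227 gf 99.1 f [-0.4 -0.5  5.5]
released t 23.9 [0.446 0.323 0.299] open 0.0501 gf 0.0 f [ 0.1 -0.9  0.3]
top [0.505  0.0848] 36 36 yaw 27.4 pca 28.8 tab [0.5046 0.0842 0.1037]
scene [0.5068 0.0886] 39 35 yaw 25.2 pca 24.3 tab [0.5083 0.0893 0.1018]
(array([0.50590062, 0.08669651]), np.float64(26.31422710418701))
top [0.4899 0.0038] 36 36 yaw -21.4 pca -23.5 tab [0.4891 0.0039 0.1037]
scene [0.4918 0.0082] 37 37 yaw -25.6 pca -19.9 tab [0.4931 0.0098 0.1018]
(array([0.49084145, 0.00601634]), np.float64(-23.543411254882812))
top [ 0.5015 -0.1137] 36 37 yaw -33.7 pca -33.1 tab [ 0.5009 -0.1134  0.1034]
scene [ 0.5042 -0.1091] 38 36 yaw -37.1 pca -37.2 tab [ 0.5046 -0.1083  0.1033]
(array([ 0.50289403, -0.11143583]), np.float64(-35.36903190612793))
```

View pics/s3.png

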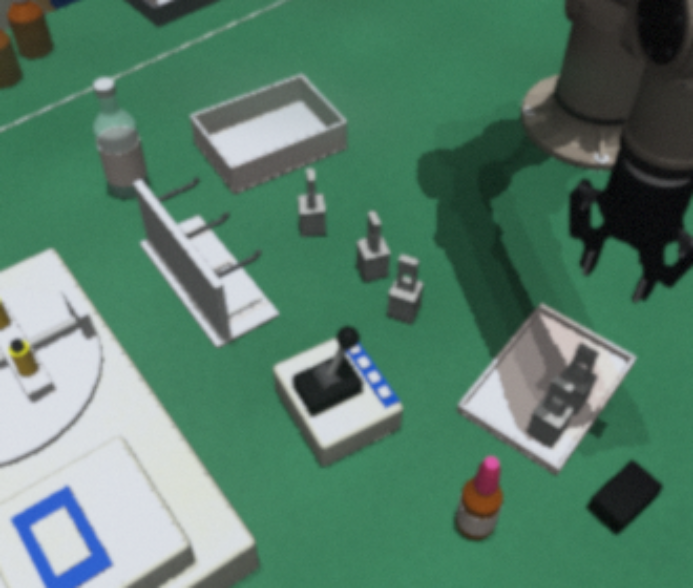

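Both solid dummies stand in the tray at (548,415) and (578,372), the rack is empty, and the bench dummies have not moved. I'll take the bench ones next, measuring each afresh.

```bash
cat > bench.py <<'E'
from h import *
import sys
c=eval(sys.argv[1]); nl,nb=int(sys.argv[2]),int(sys.argv[3])
c,yaw=dummy(clouds(),c)
w=pick(c,yaw,0,.03)
if w is not None and abs(w)>.8: place("low",nl) if w>3.6 else place("bin",nb)
E
cat > after.py <<'E'
from h import *
import sys
C=clouds()
for c in [(.506,.087),(.491,.006),(.503,-.111)]:
    try: print(dummy(C,c,r=.05))
    except Exception as e: print("none at",c)
E
python3 bench.py "(.503,-.111)" 2 0; python3 after.py 2>/dev/null
python3 - <<'E'
from h import *
p,d=camera("scene"); cv2.imwrite("pics/s4.png",cv2.resize(p[60:340,90:420],None,fx=2.1,fy=2.1))
E
```

```text
top [ 0.5017 -0.1139] 36 37 yaw -34.0 pca -31.5 tab [ 0.5012 -0.1133  0.1042]
scene [ 0.5047 -0.1095] 38 36 yaw -39.5 pca -35.6 tab [ 0.5042 -0.109   0.1024]
gripped t 27.9 [ 0.503 -0.112  0.141] open 0.0226 gf 97.4 f [-2.3 -0.6  5.2]
lifted, weight 2.29 N ->hollow t 29.0 [ 0.503 -0.112  0.171] open 0.0225 gf 97.6 f [ 0.1  0.2 -2.6]
over slot t 30.8 [ 0.492 -0.333  0.299] open 0.0227 gf 97.7 f [ 0.6 -0.1 -1.3]
down hit=True t 32.4 [ 0.491 -0.335  0.146] open 0.0224 gf 98.3 f [0.8 0.3 4.2]
released t 33.7 [ 0.491 -0.334  0.299] open 0.0501 gf 0.0 f [-0.5  0.9 -0.6]
top [0.5048 0.0847] 36 36 yaw 27.4 pca 26.4 tab [0.5049 0.0841 0.1044]
scene [0.5074 0.0886] 40 36 yaw 25.9 pca 26.2 tab [0.508  0.0891 0.1017]
(array([0.5060822 , 0.08666257]), np.float64(26.67751407623291))
top [0.4896 0.0038] 36 36 yaw -22.1 pca -18.1 tab [0.4896 0.004  0.1026]
scene [0.4919 0.0076] 39 35 yaw -22.4 pca -18.4 tab [0.4929 0.0097 0.1018]
(array([0.49071616, 0.00572388]), np.float64(-22.23644256591797))
(np.float64(nan), np.float64(nan))
```

View pics/s4.png

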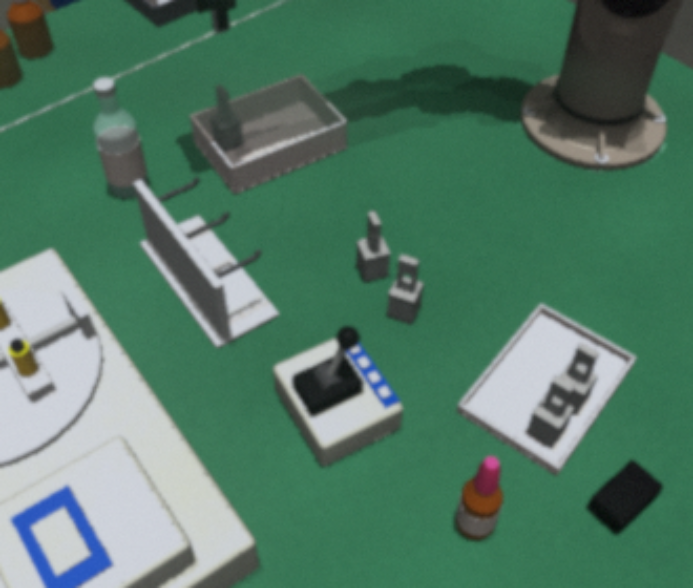

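The hollow dummy stands upright in the bin at (228,120), and the two left on the bench, at (373,250) and (405,290), have not moved. Next is the middle one.

```bash
python3 bench.py "(.491,.006)" 2 1; python3 after.py 2>/dev/null
python3 - <<'E'
from h import *
p,d=camera("scene"); cv2.imwrite("pics/s5.png",cv2.resize(p[60:340,90:420],None,fx=2.1,fy=2.1))
E
```

```text
top [0.4898 0.0038] 36 36 yaw -21.6 pca -20.5 tab [0.4894 0.0042 0.1039]
scene [0.4922 0.0078] 37 36 yaw -22.8 pca -15.4 tab [0.493  0.0098 0.1024]
gripped t 37.3 [0.491 0.006 0.141] open 0.0226 gf 97.6 f [-1.5 -0.6  5.5]
lifted, weight 1.21 N ->hollow t 38.4 [0.491 0.006 0.171] open 0.0228 gf 97.8 f [-0.6  0.5 -1.4]
over slot t 40.7 [ 0.434 -0.324  0.3  ] open 0.0227 gf 97.8 f [ 0.   0.3 -0.5]
down hit=True t 42.3 [ 0.434 -0.326  0.146] open 0.0227 gf 98.6 f [ 0.  -0.5  3.7]
released t 43.6 [ 0.433 -0.325  0.299] open 0.0497 gf 0.0 f [-0.   0.2 -0.8]
top [0.5051 0.0849] 36 36 yaw 27.4 pca 28.8 tab [0.5047 0.0843 0.1028]
scene [0.5069 0.0887] 39 36 yaw 24.7 pca 24.9 tab [0.508  0.0894 0.1016]
(array([0.50596973, 0.08681412]), np.float64(26.070693969726562))
(np.float64(nan), np.float64(nan))
(np.float64(nan), np.float64(nan))
```

View pics/s5.png

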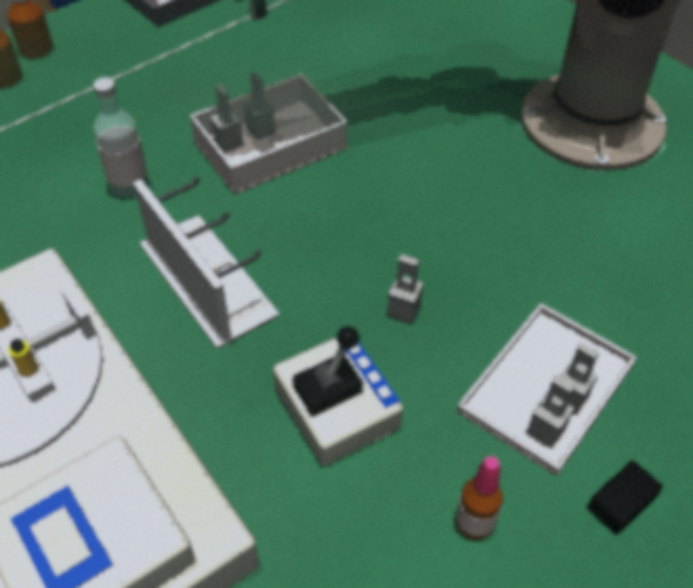

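Two hollow dummies stand side by side in the bin at (228,120) and (260,108). The last one is on the bench at (405,290).

```bash
python3 bench.py "(.506,.087)" 2 2; python3 after.py 2>/dev/null
python3 - <<'E'
from h import *
p,d=camera("scene"); cv2.imwrite("pics/s6.png",cv2.resize(p[60:340,90:420],None,fx=2.1,fy=2.1))
E
```

```text
top [0.505  0.0848] 36 36 yaw 27.4 pca 27.8 tab [0.5048 0.0841 0.1039]
scene [0.508  0.0889] 38 36 yaw 25.4 pca 26.1 tab [0.5083 0.0891 0.1018]
gripped t 47.4 [0.507 0.087 0.141] open 0.0226 gf 97.6 f [-1.1 -0.4  5.1]
lifted, weight 6.13 N ->solid t 48.5 [0.506 0.087 0.171] open 0.0225 gf 98.0 f [-0.6 -0.5 -5.3]
over slot t 50.5 [0.389 0.311 0.299] open 0.0226 gf 98.1 f [ 0.  -0.9 -6.5]
down hit=True t 52.1 [0.389 0.312 0.146] open 0.0228 gf 99.3 f [-0.2  0.5  4.4]
released t 53.4 [0.389 0.312 0.299] open 0.0501 gf 0.0 f [-0.9 -0.4  0.5]
(np.float64(nan), np.float64(nan))
(np.float64(nan), np.float64(nan))
(np.float64(nan), np.float64(nan))
```

View pics/s6.png

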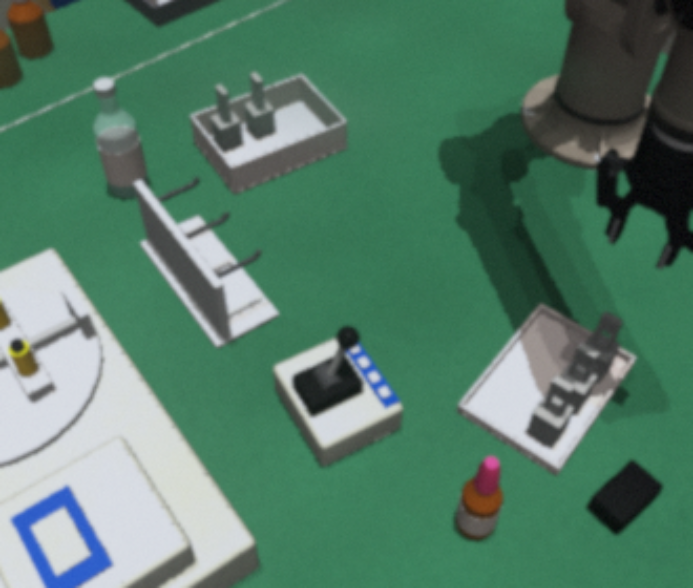

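All five dummies are sorted: three solid in the low tray, two hollow in the bin, none stacked, and the rack and bench are clear. Now the lever, with its ball at (347,336).

```bash
python3 - <<'E'
from h import *
Y=-11.2; x,y=ax(Y); o=np.array((.672,.1427))
P=lambda d:o+x*d/1000
env.grip(0.0,40)
env.movel([*P(-75),ZT],.25,quat(best(Y)))
env.movel([*P(-75),.191],.15)
hit=env.movel([*P(50),.191],.05,stop_force=10); s=st("pushed hit=%s"%hit)
print("console x",(s["tcp_pos"][:2]-o)@x*1000)
p=P(-60); env.movel([*p,.191],.1); env.movel([*p,ZT],.2); env.movel([.55,.0,.33],.25); st()
C=clouds()
for n,W in C.items():
    Q=inbox(W,P(15),.075,.115,.17); print(n,"ball console xy",[(Q.mean(0)[:2]-o)@a*1000 for a in(x,y)],Q[:,2].max(),len(Q))
q,d=camera("scene"); cv2.imwrite("pics/s7.png",cv2.resize(q[60:340,90:420],None,fx=2.1,fy=2.1))
E
```

```text
pushed hit=True t 57.9 [0.692 0.139 0.19 ] open -0.0000 gf 0.9 f [-1.3  0.9  1.3]
console x 20.558251396845407
 t 60.3 [0.55  0.001 0.329] open 0.0002 gf 0.0 f [ 0.5  0.  -0.4]
top ball console xy [np.float64(41.997153821250485), np.float64(-3.011167845745162)] 0.1484427958190778 68
scene ball console xy [np.float64(46.447209874019535), np.float64(4.8335568331719925)] 0.14870260163020826 105
```

View pics/s7.png

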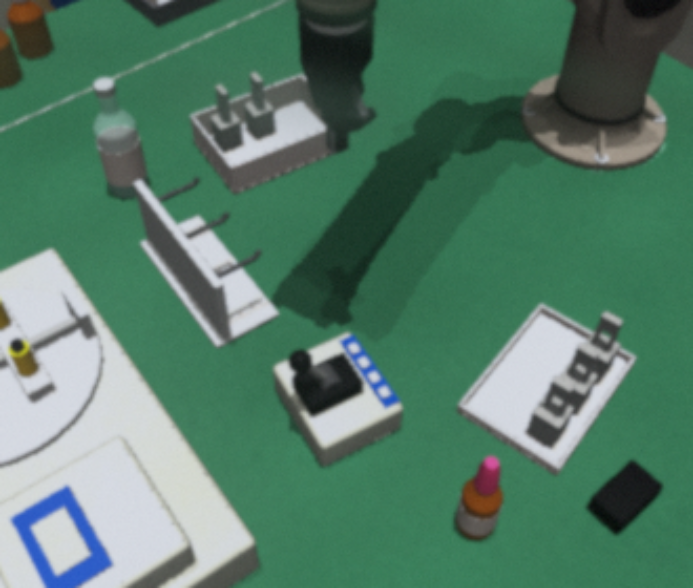

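The ball is now over to +x at (300,358), about where full travel should put it. I'll push once more, a little harder, to confirm it is on its end stop.

```bash
python3 - <<'E'
from h import *
Y=-11.2; x,y=ax(Y); o=np.array((.672,.1427))
P=lambda d:o+x*d/1000
env.movel([*P(-60),ZT],.25,quat(best(Y))); env.movel([*P(-60),.191],.15); env.movel([*P(5),.191],.1)
hit=env.movel([*P(50),.191],.03,stop_force=18); s=st("pushed hit=%s"%hit)
print("console x",(s["tcp_pos"][:2]-o)@x*1000)
env.movel([*P(-60),.191],.1); env.movel([*P(-60),ZT],.2); env.movel([.55,.0,.33],.25); st()
for n,W in clouds().items():
    W0=world(n,np.load(n+"0.npy"))
    for k,V in(("before",W0),("now",W)):
        Q=inbox(V,P(12),.075,.125,.17)
        f=lambda v:np.r_[np.linalg.norm(Q-v,axis=1)-.013]
        from scipy.optimize import least_squares
        v=least_squares(f,Q.mean(0)-[0,0,.01],loss="soft_l1",f_scale=.002).x
        print(n,k,"ball console x %.1f z %.1f"%((v[:2]-o)@x*1000,v[2]*1000))
q,d=camera("top"); cv2.imwrite("pics/t8.png",cv2.resize(q[130:300,110:420],None,fx=2.5,fy=2.5))
E
```

```text
pushed hit=True t 63.8 [0.692 0.139 0.19 ] open -0.0000 gf 0.5 f [-0.9  0.4 -0.2]
console x 20.710752190088304
 t 66.2 [0.55  0.001 0.329] open 0.0001 gf 0.0 f [-0.1  1.  -0.6]
top before ball console x -14.8 z 136.1
top now ball console x 45.1 z 133.0
scene before ball console x -14.1 z 137.6
scene now ball console x 45.4 z 134.0
```

View pics/t8.png

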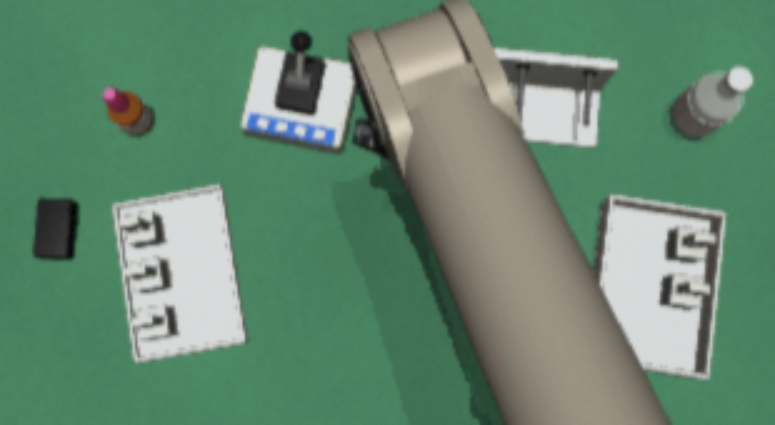

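The ball measures 45 mm in console x and 133 mm high, the same after both pushes, which matches fully over. The top view shows three dummies in the tray, two in the bin, and the bottles and adapter where they were.

```bash
python3 -c "
from h import *
print(job.job_done())"
```

```text
the job is handed in; nothing more can be done
None
```

Five dummies were found and sorted, three solid in the low-walled tray and two hollow in the high-walled bin, none stacked; the power lever was then pushed fully over, the bystanders were left in place, and the job was handed in just after 66 s (result not shown).

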